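Re-hang a stray flute on the flute rail

ROBOT

A 6-joint arm with a two-finger parallel gripper is mounted at the origin on the work surface. World frame = base frame: x ahead of the robot, y to its left, z up, the work surface at z = 0. Lengths are in m, angles in rad, forces in N, time in s.
With the tool pointing down it reaches from about 0.25 to 0.775 m from the base axis. Payload 4 kg.
Tool frame: the origin (TCP) lies on the centre line of the jaws, within the pads' length; the fingertips stand 8 mm ahead of it and the grasp point (between the pads) lies 11 mm behind it; y points along the fingers, x is the direction in which the jaws open and shut, and the axes are right-handed (so a half turn about y gives the same grasp; the last joint's range is limited). The gripper opens to 94 mm and grips with 3 to 60 N. Pads are 16 mm wide; open, the fingers measure 119 mm over their backs; the gripper's body (75 mm by 177 mm) begins 78 mm behind the grasp point.
Start: joints at [-1.446, 0.087, 1.371, -0, 1.684, -0.103], TCP at [0.124, -0.536, 0.214] pointing down, gripper open.
Joint ranges: [-3.1, 3.1], [-0.76, 2.03], [0.27, 2.55], [-1.08, 4.22], [0.17, 2.65], [-2.57, 2.57]. Speed limits (rad/s): [2.79, 2.79, 3.14, 3.14, 3.14, 3.14].

INTERFACE

Orientations are given as [roll, pitch, yaw] about the fixed x, y, z axes, in that order (R = Rz(yaw) Ry(pitch) Rx(roll)).
In Python, from bench import robot gives the robot as it stands.
- The arm moves only by the tool step_arm, never from a script. Its argument "commands" is a list of rows, each an object with "xyz": the shift along the world's x, y, z in m, a list of three; "twist": the turn, a rotation vector about the world's x, y, z in degrees, a list of three. In form: [{"xyz": [tx, ty, tz], "twist": [ax, ay, az]}, ...]. A call has 1 to 12 rows; each row is the pose to reach, as a shift and turn from the pose commanded when the call began; what a row does not reach only later rows make up. A row lasts 1/12 s, in which the tool goes at most 41.7 mm and 7.16 degrees, less where a joint would pass 70% of its speed; a pose out of reach is approached as far as the arm can. A call with a gripper value outside its range is refused whole. "fingers" is the closure in counts, from 0 (fully open) to 255 (shut), set as the call begins (left out, the last holds). The fingers move at their own pace and stop on an object; the grip force is fixed at half the most. Time passes only in rows, so rows that repeat a pose let the fingers close. It gives the time, the measured TCP pose, the force and the opening at its end, in the units of the state.
- robot.get_obs(): the state, without advancing time (a new reading comes with each control period).
- robot.snapshot(name): name is "scene" or "top" or "wrist"; returns (picture, depth): 400x640x3 uint8, red, green, blue; 400x640 float32, m along the optical axis (not along the pixel's ray), 0 where there is no reading.
- robot.camera_info(name): a dict with "fx", "fy", "cx", "cy" (pixels), "k1" (the pictures are not rectified: a ray, as slopes to the right and down, at radius r is drawn at 1 + k1 r^2 times it, then the intrinsics apply), "R" (3x3) and "t" (3): a world point X has camera coordinates R X + t. Camera axes: x right, y down, z forward; pixel columns grow to the right and rows downward; lengths in m; the calibration is good to about 2 mm. A picture is of the moment at which its call begins: read the wrist's pose just before it. camera_info takes no time and is no camera call; for the wrist camera it gives the pose at the moment of the call.
- robot.close_job(): hands the job in, once; it reports no verdict.
The state is a dict: "time": time; "joint_positions": joint angles; "qvel": joint speeds; "joint_torque": joint torques, N m; "tool_pos": TCP position; "ee_rot": TCP orientation; "wrist_force": force on the tool from outside, world axes, zero at the start; "wrist_torque": the same for the moment, N m; "width": finger opening in m.
Only numpy, scipy, OpenCV 4.12 (cv2) and the standard library are available. Lean on these libraries where they do the work, as an engineer would, in place of code of your own. Each camera call takes 0.05 s, during which the arm holds its last target.

TASK

A flute (narrow bowl) has been hung among the goblets on the middle rail of the glass rack. Bring it forward, lift it over that rail's end stops and hang it on the rail where the other flute hangs; then, with its foot sliding on the wires, push both flutes back until the row bears snugly on the back-stop bar, feeling for it with a light, steady push and no hard knock, and let go. Leave the goblets and the other things alone.

Things in the scene. Friction and masses are not known exactly. Their poses are not given: they have to be found in the camera images.
- rack: Steel glass rack, fixed. Origin on the counter under the middle rail; x runs along the rails from the open front ends (robot side) to the back, y across, z up. Base plate 300 x 360 x 6 mm. Three rails at y = -120, 0, +120 mm, each a pair of 6 mm round wires, 28 mm between centres, 22 mm clear; top of the wires at z = 240 mm. A glass bowl cannot pass up between the wires, only out at the front.
- middle_rail_end (a point): Front end of the middle rail (rack x = -125 mm), midway between its two wires, at the height of the wire tops. Here both wires turn straight up as end stops, their tips 12 mm above the wire tops. To leave or enter a rail the foot must be raised more than 12 mm, but less than 50 mm while the stem is between the wires, or the bowl meets them from below.
- left_rail_end (a point): The same point of the left rail (rack y = +120 mm); same end stops.
- right_rail_end (a point): The same point of the right rail (rack y = -120 mm); same end stops.
- middle_rail_back (a point): Back end of the middle rail, rack x = +135 mm, at wire-top height, on a cross tube no higher than the wires. In front of it a rubber-sleeved back-stop bar, 10 mm thick, lies across all three rails, axis 6.5 mm above the wire tops. Staff clamp it where they like: its front face is at rack x = +60 to +100 mm, not measured; it must be felt or seen. It stays clamped in this job.
- flute: The stray flute, clear glass, 80 to 170 g, hanging upside down by its foot at the front of the middle rail. Origin: centre of the foot's flat face, its highest point; z up. Foot: disc 60 mm across, 5 mm thick, its underside on the wires, so the origin hangs at rack z = 245 mm. Grip the foot by its edge from above, fingers either side of the rail. It chips at over 10 N against glass, 25 N against the rack.
- flute_shoulder (a point): Lower end of the stray flute's stem, on its axis 68 mm below the origin of flute. The stem, 9 mm in diameter, runs up from here to the foot; the bowl begins here and hangs below, at most 52 mm across, its rim 170 mm below the origin.
- row_flute: The other flute: same shape, origin, mass and frailty, alone on the left or right rail and not yet back against the bar. The stray flute belongs on this rail, in front of it, feet edge to edge (origins 60 mm apart). Sliding both takes under 2.5 N if they just rest on the wires, not pressed down; more means the row is on the bar; some 5 N held half a second sets it snug.
- goblet_a: A goblet (wide round bowl, at most 80 mm in diameter, foot 68 mm in diameter, 160 mm tall) hanging on the middle rail behind the stray flute; origin like the flute's. To be left alone.
- goblet_b: Another such goblet, hanging on the remaining outer rail; origin like the flute's. To be left alone.
- tumbler: Tumbler standing upside down on the counter to one side, 72 mm in diameter, 90 mm tall, origin at the centre of its underside. To be left alone.
- sugar_bowl: White china bowl on the counter to the other side, 90 mm in diameter, 55 mm tall, origin at the centre of its underside. To be left alone.
Mind the look-alikes: they are no part of the job. What is shaped like the flute but purple or yellow is not meant.

How it is judged:
On the way, in this order (a step that is already met when the one before it is completed fails the run):
1. the stray flute has been lifted over the end stops and is clear in front of the middle rail (x of flute in the frame of rack below -0.135 m and z of flute in the frame of rack above 0.2 m), for 0.05 s.
2. the stray flute hangs behind the end stops of the other flute's rail, its foot on the wires (x of flute in the frame of rack above -0.1 m and z of flute in the frame of rack between 0.242 and 0.2475 m and horizontal distance between flute and row_flute below 0.105 m), for 0.2 s.
3. the row is pressed home: the stray flute bears on the other flute with more than 3 N (more than sliding takes, so the other flute is on the back-stop bar) (contact force between flute and row_flute above 3 N and z of flute in the frame of rack between 0.242 and 0.2475 m), for 0.3 s.
At the end, for the whole second after the job is handed in: Both flutes hang at rest and upright on the same outer rail with their feet flat on the wires (within 2.5 mm), the stray one in front of the other and no more than 3 mm between the feet, the row closed up on the back-stop bar (horizontal distance between flute and row_flute below 0.063 m and z of flute in the frame of rack between 0.242 and 0.2475 m and z of row_flute in the frame of rack between 0.242 and 0.2475 m and (y of flute in the frame of rack between 0.11 and 0.13 m or y of flute in the frame of rack between -0.13 and -0.11 m) and x of flute in the frame of rack above -0.045 m and x of row_flute in the frame of rack above 0.02 m and angle between each of flute, row_flute's own z axis and vertical below 0.1 rad and linear speed of each of flute, row_flute below 0.02 m/s); the robot touches nothing.
It fails at once if the flutes are knocked or pressed together with more than 10 N (contact force between flute and row_flute above 10 N).
It fails at once if the stray flute is pressed or knocked against the rack with more than 25 N (contact force between flute and rack above 25 N).
It fails at once if the flutes touch a goblet (contact force between flute and goblet_a above 0.3 N or contact force between flute and goblet_b above 0.3 N).
It fails at once if a goblet, the tumbler or the sugar bowl is disturbed by more than 10 mm (distance of any of goblet_a, goblet_b, tumbler, sugar_bowl from where it was at the start of the episode above 0.01 m).
It fails at once if a flute is tipped over or dropped (angle between any of flute, row_flute's own z axis and vertical above 0.6 rad or height (world z) of any of flute, row_flute below 0.2 m).
It also fails if it takes over 56 s, if anything falls off the work surface, if the arm or the gripper's body presses on something with over 40 N, if the wrist force passes 120 N, or if a joint passes its speed limit or range.

## Working session

There is one attempt and no reset: what is moved stays moved. The work goes in short steps, Python scripts to look and compute and a tool call to move; the robot and the scene stay as the last step left them, time stands still between calls to the robot, and variables do not carry over. Pictures are saved under pics/ and viewed, and the job is handed in when it is done.

Besides the shell and the picture viewer there is one more tool, called after "Call:" as name(argument=value, ...), one argument or row to a line, values as JSON. step_arm: Moves the arm, as the interface text tells. Its arguments: {"type":"object","properties":{"commands":{"type":"array"},"fingers":{"type":"number"}},"required":["commands"]}

```bash
ls; mkdir -p pics; python3 - <<'E'
from bench import robot
import cv2,numpy as np
o=robot.get_obs(); print({k:np.round(v,4) for k,v in o.items()})
for n in ("scene","top","wrist"):
    i=robot.camera_info(n); p,d=robot.snapshot(n)
    cv2.imwrite(f"pics/{n}0.png",p[:,:,::-1]); np.save(f"pics/{n}0.npy",d)
    print(n,{k:np.round(v,4).tolist() for k,v in i.items()})
E
```

```text
pics
{'time': np.float64(0.0), 'joint_positions': array([-1.4461,  0.0879,  1.3722, -0.    ,  1.6836, -0.1032]), 'qvel': array([-0.0003, -0.0014, -0.0002,  0.0005,  0.0022, -0.0005]), 'joint_torque': array([-2.00000e-04, -3.40188e+01, -3.02421e+01,  7.17000e-02,
        3.31000e-02, -1.00000e-04]), 'tool_pos': array([ 0.1242, -0.5353,  0.2123]), 'ee_rot': array([-1.5706,  0.0022, -1.3429]), 'wrist_force': array([-0.1831,  0.0627,  0.2728]), 'wrist_torque': array([ 0.0553, -0.0124, -0.0533]), 'width': np.float64(0.0939)}
scene {'fx': 434.8808, 'fy': 434.8808, 'cx': 321.3679, 'cy': 200.5231, 'k1': -0.0071, 'R': [[0.4971, 0.8677, 0.0084], [0.6618, -0.3728, -0.6504], [-0.5612, 0.3289, -0.7595]], 't': [-0.2785, -0.2701, 1.7585]}
top {'fx': 398.5129, 'fy': 398.5129, 'cx': 323.6848, 'cy': 194.9082, 'k1': -0.0857, 'R': [[-0.024, -0.9991, 0.0348], [-0.9925, 0.0196, -0.1207], [0.12, -0.0375, -0.9921]], 't': [-0.0061, 0.5943, 1.1218]}
wrist {'fx': 308.3539, 'fy': 308.3539, 'cx': 319.1386, 'cy': 199.6194, 'k1': -0.0445, 'R': [[0.226, -0.9741, -0.0014], [-0.9397, -0.2184, 0.2632], [-0.2567, -0.0581, -0.9647]], 't': [-0.5493, -0.0277, 0.3912]}
```

View pics/scene0.png

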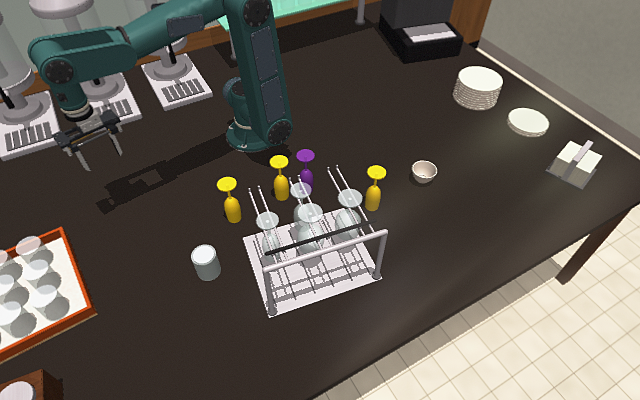

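View pics/top0.png

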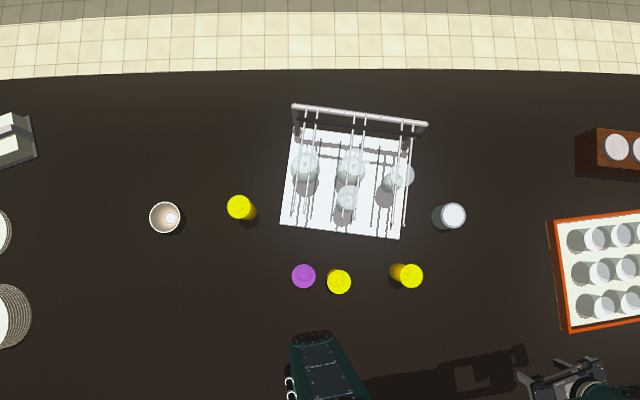

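View pics/wrist0.png

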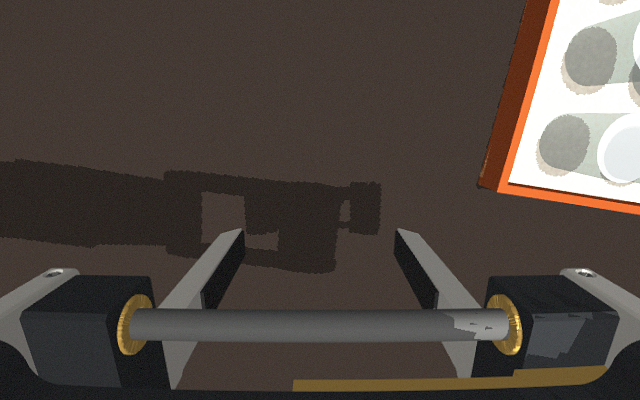

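The scene shows the rack at about (313,240), with yellow and purple look-alikes around it. The top view shows four clear glasses on the rails at about (305,163), (352,163), (346,197) and (397,178). I'll enlarge that area.

```bash
cat > h.py <<'E'
import numpy as np,cv2
from bench import robot
def ray(i,u,v):
    K=np.array([[i['fx'],0,i['cx']],[0,i['fy'],i['cy']],[0,0,1.]])
    # drawn = (1+k1 r^2)*ray, OpenCV model
    q=cv2.undistortPoints(np.array([[[u,v]]],float),K,np.array([i['k1'],0,0,0,0.]))[0,0]
    R=np.array(i['R']);t=np.array(i['t'])
    return -R.T@t, R.T@np.array([q[0],q[1],1.])
def onz(i,u,v,z):
    c,d=ray(i,u,v); return c+d*(z-c[2])/d[2]
def proj(i,X):
    K=np.array([[i['fx'],0,i['cx']],[0,i['fy'],i['cy']],[0,0,1.]])
    R=np.array(i['R']);t=np.array(i['t'])
    p,_=cv2.projectPoints(np.array(X,float).reshape(-1,1,3),cv2.Rodrigues(R)[0],t,K,np.array([i['k1'],0,0,0,0.]))
    return p[:,0]
def crop(p,x0,y0,x1,y1,s,name):
    cv2.imwrite(name,cv2.resize(p[y0:y1,x0:x1],None,fx=s,fy=s,interpolation=cv2.INTER_CUBIC))
E
python3 - <<'E'
from h import *
p=cv2.imread("pics/top0.png"); crop(p,270,90,440,245,4.7,"pics/topc.png")
p=cv2.imread("pics/scene0.png"); crop(p,210,140,400,320,4.2*.8,"pics/scenec.png")
E
```

```text
(no output)
```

View pics/topc.png

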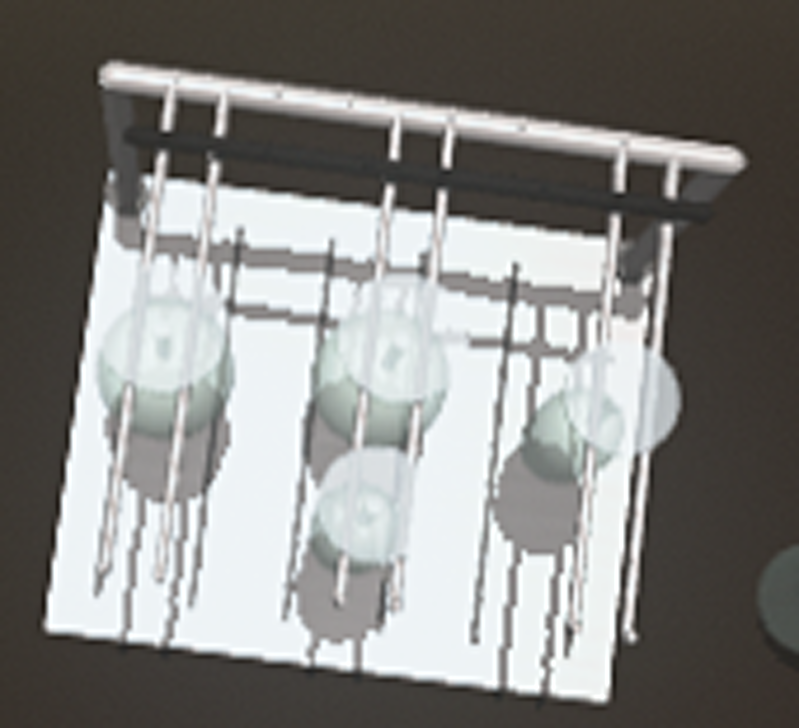

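View pics/scenec.png

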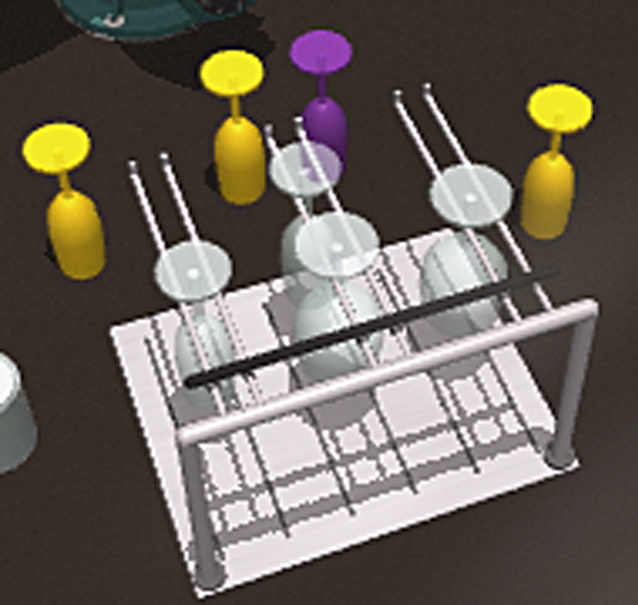

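```bash
python3 - <<'E'
from h import *
t=robot.camera_info("top"); s=robot.camera_info("scene")
T=lambda u,v,z: np.round(onz(t,270+u/4.7-.4,90+v/4.7-.4,z),4)[:2]
S=lambda u,v,z: np.round(onz(s,210+u/3.36-.35,140+v/3.36-.35,z),4)[:2]
print("plate",[T(*a,.006) for a in ((45,632),(608,702),(110,175))])
print("plateS",[S(*a,.006) for a in ((112,330),(200,597),(578,466))])
print("tipsT",[T(*a,.25) for a in ((103,585),(160,577),(340,602),(398,607),(569,650),(630,638))])
print("tipsS",[S(*a,.252) for a in ((133,163),(165,155),(267,128),(297,119),(399,93),(428,86))])
print("stray",T(365,516-0,.24), "foot box",T(365,497,.245),S(305,168,.245))
print("row",T(625,398,.245),S(194,270,.245))
print("ga",T(393,335,.245),S(337,244,.245)); print("gb",T(165,335,.245),S(471,195,.245))
print("bar ends",T(130,137,.2465),T(710,215,.2465),S(190,382,.2465),S(560,270,.2465))
for n,i in(("top",t),("scene",s)):
    p=cv2.imread(f"pics/{n}0.png");h=cv2.cvtColor(p,cv2.COLOR_BGR2HSV)
    for c,lo,hi in(("y",22,35),("p",135,155)):
        m=cv2.inRange(h,(lo,150,190 if c=="y" else 90),(hi,255,255))
        _,_,st,ce=cv2.connectedComponentsWithStats(m)
        for k in range(1,len(ce)):
            if st[k,4]>60: print(n,c,st[k],np.round(onz(i,*ce[k],.17),3))
E
```

```text
plate [array([0.5137, 0.1132]), array([ 0.4613, -0.241 ]), array([0.8083, 0.0683])]
plateS [array([ 0.4633, -0.2386]), array([ 0.7564, -0.2835]), array([0.81  , 0.0682])]
tipsT [array([0.5244, 0.0656]), array([0.5278, 0.0371]), array([ 0.5133, -0.0527]), array([ 0.5102, -0.0818]), array([ 0.4866, -0.1674]), array([ 0.4918, -0.1987])]
tipsS [array([ 0.4918, -0.1977]), array([ 0.4967, -0.1705]), array([ 0.5108, -0.0813]), array([ 0.514 , -0.0539]), array([0.5298, 0.0389]), array([0.5349, 0.0656])]
stray [ 0.5575 -0.0675] foot box [ 0.5666 -0.0674] [ 0.5619 -0.0718]
row [ 0.6152 -0.2032] [ 0.615  -0.1999]
ga [ 0.65   -0.0844] [ 0.6475 -0.0881]
gb [0.6519 0.0324] [0.6563 0.0343]
bar ends [0.7565 0.0487] [ 0.7112 -0.253 ] [ 0.7109 -0.2482] [0.7591 0.0531]
top y [227 195  24  23 423] [0.553 0.204 0.17 ]
top y [398 264  25  24 440] [ 0.367 -0.229  0.17 ]
top y [327 270  24  24 441] [ 0.358 -0.046  0.17 ]
scene y [270 155  18  13 189] [ 0.356 -0.045  0.17 ]
scene y [367 165  19  14 199] [0.552 0.205 0.17 ]
scene y [275 175  13  12 104] [ 0.437 -0.077  0.17 ]
scene y [217 177  19  14 213] [ 0.366 -0.23   0.17 ]
scene y [369 185  11  12  97] [0.617 0.153 0.17 ]
scene y [225 197  13  13 112] [ 0.446 -0.248  0.17 ]
scene p [297 149  18  13 180] [0.374 0.043 0.17 ]
scene p [300 169  13  14 135] [0.458 0.002 0.17 ]
```

Candidates by top-view pixel, all clear glass and on the rails:
- **(346,197):** front of the middle rail with a narrow bowl. This is the stray flute.
- **(352,163):** middle rail behind it with a wide bowl. This is goblet_a.
- **(305,163):** left rail with a wide bowl. This is goblet_b.
- **(397,178):** right rail, alone, with a narrow bowl. This is row_flute.

The yellow and purple ones stand on the counter with their feet at about z = 0.17.

The rack origin is at about (0.636, -0.087) with yaw about -8.7°. The bar's front face is at rack x of about 0.095. Next I'll hover over the stray flute for a closer wrist view.

Call:
step_arm(
  commands=[
    {"xyz":[0.02,0.02,0.02],"twist":[0,0,-3]},
    {"xyz":[0.045,0.045,0.04],"twist":[0,0,-6]},
    {"xyz":[0.07,0.07,0.06],"twist":[0,0,-10]},
    {"xyz":[0.095,0.1,0.08],"twist":[0,0,-14]},
    {"xyz":[0.12,0.125,0.1],"twist":[0,0,-18]},
    {"xyz":[0.145,0.15,0.115],"twist":[0,0,-21.8]},
    {"xyz":[0.17,0.18,0.126],"twist":[0,0,-21.8]},
    {"xyz":[0.195,0.205,0.126],"twist":[0,0,-21.8]},
    {"xyz":[0.22,0.23,0.126],"twist":[0,0,-21.8]},
    {"xyz":[0.245,0.26,0.126],"twist":[0,0,-21.8]},
    {"xyz":[0.27,0.285,0.126],"twist":[0,0,-21.8]},
    {"xyz":[0.295,0.31,0.126],"twist":[0,0,-21.8]},
  ],
  fingers=0,
)

```text
time: 1.15
tool_pos: [0.42, -0.2241, 0.3394]
ee_rot: [-1.571, -0.0, -1.723]
wrist_force: [0.8, -0.6, -0.0]
width: 0.094
```

Call:
step_arm(
  commands=[
    {"xyz":[0.025,0.026,0],"twist":[0,0,0]},
    {"xyz":[0.05,0.052,0],"twist":[0,0,0]},
    {"xyz":[0.075,0.078,0],"twist":[0,0,0]},
    {"xyz":[0.1,0.104,0],"twist":[0,0,0]},
    {"xyz":[0.12,0.13,0],"twist":[0,0,0]},
    {"xyz":[0.135,0.145,0],"twist":[0,0,0]},
    {"xyz":[0.144,0.154,0],"twist":[0,0,0]},
    {"xyz":[0.144,0.154,0],"twist":[0,0,0]},
    {"xyz":[0.144,0.154,0],"twist":[0,0,0]},
  ],
)

```text
time: 1.9
tool_pos: [0.563, -0.0721, 0.339]
ee_rot: [-1.572, -0.001, -1.723]
wrist_force: [-0.5, 0.2, 0.7]
width: 0.0938
```

```bash
python3 - <<'E'
from h import *
o=robot.get_obs();print(o['time'],np.round(o['tool_pos'],4),np.round(o['ee_rot'],4),np.round(o['wrist_force'],2),o['joint_positions'])
i=robot.camera_info("wrist");p,d=robot.snapshot("wrist");np.savez("pics/w1.npz",**{k:np.array(v) for k,v in i.items()})
cv2.imwrite("pics/w1.png",p[:,:,::-1])
E
```

```text
1.9 [ 0.563  -0.0721  0.339 ] [-1.5723e+00 -7.0000e-04 -1.7232e+00] [-0.48  0.21  0.74] [-2.26721124e-01  1.39568809e-01  1.06615785e+00 -8.85853687e-04
  1.93726938e+00  1.49620152e+00]
```

View pics/w1.png

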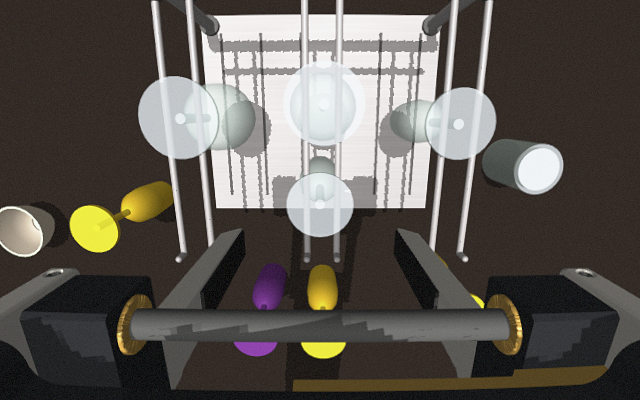

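The wrist view confirms this. The stray flute's foot is at (320,205) with a narrow bowl under it, and the middle rail tips are at (307,259) and (337,259). Goblet_a is at (322,103), the row flute at (460,124) on the right rail, and goblet_b at (178,117).

```bash
python3 - <<'E'
from h import *
i=dict(np.load("pics/w1.npz"))
p=cv2.imread("pics/w1.png")
y=np.deg2rad(-8.75)
W=lambda u,v,z: onz(i,u,v,z)[:2]
tips=[W(307,259,.25),W(337,259,.25)]
tr=W(463,259,.25); tl=W(181,258,.25)
print("tips",np.round(tips,4),"right outer",np.round(tr,4),"left outer",np.round(tl,4))
dd=tl-tr; yaw=np.arctan2(-dd[0],dd[1]);print("yaw",np.degrees(yaw),"span (0.268)",np.hypot(*dd))
w1=W(304.5,10,.24)/2+W(339.5,10,.24)/2; m=np.mean(tips,0); print("yaw rail",np.degrees(np.arctan2(*(w1-m)[::-1])))
R=np.array([[np.cos(yaw),np.sin(yaw)],[-np.sin(yaw),np.cos(yaw)]])
O=(tr+tl)/2+R.T@[.125,0]; print("origin",np.round(O,4))
for n,c,e in(("stray",(320,205),(353,205)),("row",(460,124),(495.5,124)),("ga",(322,103),(322,103)),("gb",(178,117),(178,117))):
    P=W(*c,.245);E=W(*e,.245);print(n,np.round(P,4),"rack",np.round(R@(P-O),4),"rad",np.round(np.hypot(*(E-P)),4))
g=cv2.GaussianBlur(cv2.cvtColor(p,cv2.COLOR_BGR2GRAY),(3,3),0)
cv2.imwrite("pics/w1c.png",cv2.resize(p[90:280,240:400],None,fx=3.1,fy=3.1,interpolation=cv2.INTER_CUBIC))
E
```

```text
tips [[ 0.5134 -0.0533]
 [ 0.5091 -0.0808]] right outer [ 0.4906 -0.1975] left outer [0.5318 0.0629]
yaw -8.989504266950085 span (0.268) 0.2636706983848426
yaw rail -8.62098917516259
origin [ 0.6346 -0.0868]
stray [ 0.5616 -0.0729] rack [-0.0743  0.0023] rad 0.0296
row [ 0.6141 -0.2008] rack [-0.0024 -0.1158] rad 0.0309
ga [ 0.648  -0.0878] rack [0.0134 0.0011] rad 0.0
gb [0.6559 0.0335] rack [0.0022 0.1221] rad 0.0
```

View pics/w1c.png

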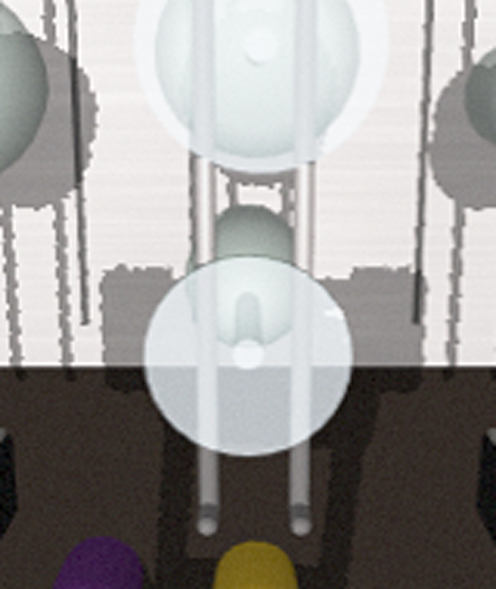

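The stray foot is at (0.562, -0.073), with a radius of 29.6 mm and on the rail axis, so I'll descend and grip.

Call:
step_arm(
  commands=[
    {"xyz":[-0.001,-0.001,-0.012],"twist":[0,0,0]},
    {"xyz":[-0.001,-0.001,-0.03],"twist":[0,0,0]},
    {"xyz":[-0.001,-0.001,-0.05],"twist":[0,0,0]},
    {"xyz":[-0.001,-0.001,-0.07],"twist":[0,0,0]},
    {"xyz":[-0.001,-0.001,-0.085],"twist":[0,0,0]},
    {"xyz":[-0.001,-0.001,-0.097],"twist":[0,0,0]},
    {"xyz":[-0.001,-0.001,-0.104],"twist":[0,0,0]},
    {"xyz":[-0.001,-0.001,-0.107],"twist":[0,0,0]},
    {"xyz":[-0.001,-0.001,-0.107],"twist":[0,0,0]},
    {"xyz":[-0.001,-0.001,-0.107],"twist":[0,0,0]},
  ],
  fingers=0,
)

```text
time: 2.78
tool_pos: [0.5625, -0.0732, 0.2336]
ee_rot: [-1.569, -0.0, -1.724]
wrist_force: [0.6, -0.2, -0.8]
width: 0.094
```

Call:
step_arm(
  commands=[
    {"xyz":[0,0,0],"twist":[0,0,0]},
    {"xyz":[0,0,0],"twist":[0,0,0]},
    {"xyz":[0,0,0],"twist":[0,0,0]},
    {"xyz":[0,0,0],"twist":[0,0,0]},
    {"xyz":[0,0,0],"twist":[0,0,0]},
    {"xyz":[0,0,0],"twist":[0,0,0]},
    {"xyz":[0,0,0],"twist":[0,0,0]},
    {"xyz":[0,0,0],"twist":[0,0,0]},
  ],
  fingers=120,
)

```text
time: 3.45
tool_pos: [0.5623, -0.0727, 0.2327]
ee_rot: [-1.57, 0.0, -1.723]
wrist_force: [0.4, 0.4, 0.1]
width: 0.0592
```

The fingers stopped at 59 mm on the foot. I'll lift 28 mm.

Call:
step_arm(
  commands=[
    {"xyz":[0,0,0.003],"twist":[0,0,0]},
    {"xyz":[0,0,0.008],"twist":[0,0,0]},
    {"xyz":[0,0,0.014],"twist":[0,0,0]},
    {"xyz":[0,0,0.02],"twist":[0,0,0]},
    {"xyz":[0,0,0.025],"twist":[0,0,0]},
    {"xyz":[0,0,0.028],"twist":[0,0,0]},
    {"xyz":[0,0,0.028],"twist":[0,0,0]},
    {"xyz":[0,0,0.028],"twist":[0,0,0]},
  ],
)

```text
time: 4.12
tool_pos: [0.5623, -0.0729, 0.2608]
ee_rot: [-1.57, -0.0, -1.723]
wrist_force: [0.3, -0.3, -1.6]
width: 0.0587
```

```bash
python3 - <<'E'
from h import *
for k in range(1):
    o=robot.get_obs();print(o['time'],np.round(o['tool_pos'],4),np.round(o['wrist_force'],2),o['width'])
p,d=robot.snapshot("wrist");cv2.imwrite("pics/w2.png",p[:,:,::-1])
p,d=robot.snapshot("scene");crop(p[:,:,::-1],210,100,400,320,2.7,"pics/s2.png")
E
```

```text
4.1167 [ 0.5623 -0.0729  0.2608] [ 0.32 -0.27 -1.58] 0.05867179393598273
```

View pics/w2.png

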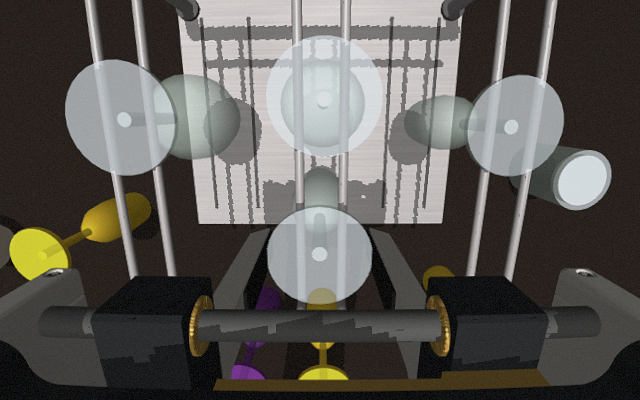

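View pics/s2.png

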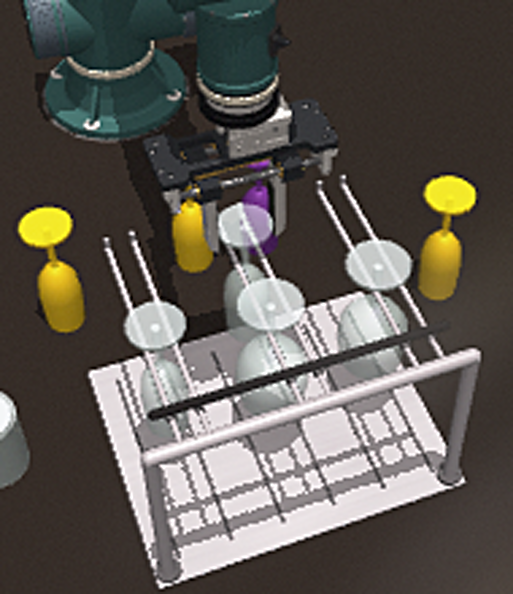

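Held: the foot is at (320,254) between the pads, and the weight is about 1.6 N. Next I'll pull it forward 95 mm along the rail.

Call:
step_arm(
  commands=[
    {"xyz":[-0.004,0.0006,0],"twist":[0,0,0]},
    {"xyz":[-0.012,0.0018,0],"twist":[0,0,0]},
    {"xyz":[-0.024,0.0037,0],"twist":[0,0,0]},
    {"xyz":[-0.038,0.0058,0],"twist":[0,0,0]},
    {"xyz":[-0.052,0.008,0],"twist":[0,0,0]},
    {"xyz":[-0.066,0.0102,0],"twist":[0,0,0]},
    {"xyz":[-0.079,0.0122,0],"twist":[0,0,0]},
    {"xyz":[-0.088,0.0135,0],"twist":[0,0,0]},
    {"xyz":[-0.094,0.0145,0],"twist":[0,0,0]},
    {"xyz":[-0.094,0.0145,0],"twist":[0,0,0]},
  ],
)

```text
time: 5.05
tool_pos: [0.4672, -0.0581, 0.2609]
ee_rot: [-1.57, -0.0, -1.724]
wrist_force: [0.9, -0.2, -0.9]
width: 0.0586
```

```bash
python3 - <<'E'
from h import *
o=robot.get_obs();print(o['time'],np.round(o['tool_pos'],4),np.round(o['wrist_force'],2),o['width'])
i=robot.camera_info("wrist");p,d=robot.snapshot("wrist");cv2.imwrite("pics/w3.png",p[:,:,::-1])
print(onz(i,320,254,.273))
E
```

```text
5.05 [ 0.4672 -0.0581  0.2609] [ 0.87 -0.19 -0.89] 0.05857975661307277
[ 0.46810307 -0.05886442  0.273     ]
```

View pics/w3.png

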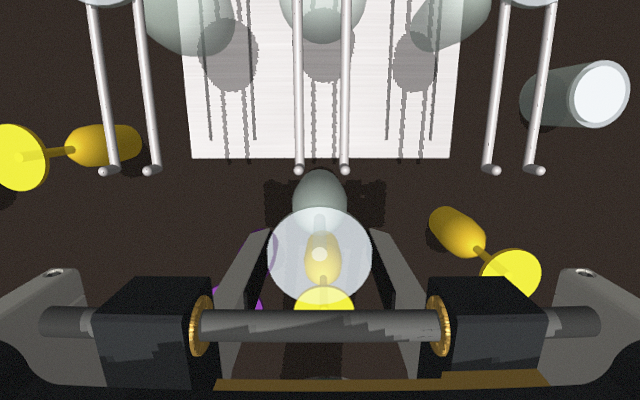

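The flute is clear in front, with its foot at (320,254). The rail tips are right (488,170)/(540,170), middle (299,170)/(345,170) and left (103,171)/(149,171). I'll use these to get the lateral shift.

```bash
python3 - <<'E'
from h import *
i=robot.camera_info("wrist")
P=[onz(i,*a,.252)[:2] for a in((488,170),(540,170),(299,170),(345,170),(103,171),(149,171))]
print(np.round(P,4)); r=(P[0]+P[1])/2;l=(P[4]+P[5])/2;m=(P[2]+P[3])/2
d=l-r;yaw=np.arctan2(-d[0],d[1]);print(np.degrees(yaw),np.hypot(*d),np.hypot(*(m-r)))
c,s=np.cos(np.deg2rad(-8.75)),np.sin(np.deg2rad(-8.75)); R=np.array([[c,s],[-s,c]])
f=onz(i,320,254,.273)[:2]
print("foot rel right end (x,y):",R@(f-r),"rel mid",R@(f-m))
e=onz(i,267.5,254,.273)[:2];e2=onz(i,372,254,.273)[:2];print(np.hypot(*(e2-e)))
p=cv2.imread("pics/w3.png");crop(p,440,100,600,200,5,"pics/w3c.png")
E
```

```text
[[ 0.4975 -0.1653]
 [ 0.4927 -0.1975]
 [ 0.5145 -0.0535]
 [ 0.5103 -0.0804]
 [ 0.5323  0.0639]
 [ 0.5278  0.0356]]
-8.59698990935044 0.23376262858051608 0.11573220781768405
foot rel right end (x,y): [-0.04451684  0.11694456] rel mid [-0.04417679  0.00121285]
0.05894287551394182
```

View pics/w3c.png

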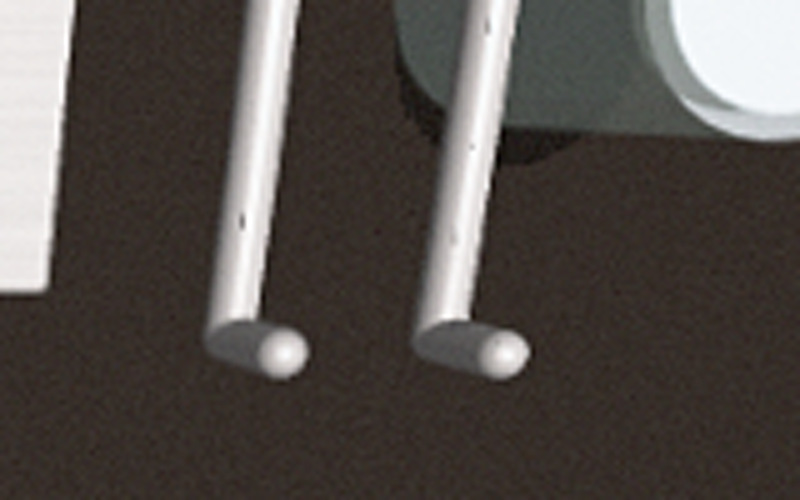

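Call:
step_arm(
  commands=[
    {"xyz":[-0.0006,-0.004,0],"twist":[0,0,0]},
    {"xyz":[-0.002,-0.013,0],"twist":[0,0,0]},
    {"xyz":[-0.004,-0.026,0],"twist":[0,0,0]},
    {"xyz":[-0.0066,-0.043,0],"twist":[0,0,0]},
    {"xyz":[-0.0092,-0.06,0],"twist":[0,0,0]},
    {"xyz":[-0.0118,-0.077,0],"twist":[0,0,0]},
    {"xyz":[-0.0144,-0.094,0],"twist":[0,0,0]},
    {"xyz":[-0.0164,-0.107,0],"twist":[0,0,0]},
    {"xyz":[-0.0178,-0.116,0],"twist":[0,0,0]},
    {"xyz":[-0.0183,-0.119,0],"twist":[0,0,0]},
    {"xyz":[-0.0183,-0.119,0],"twist":[0,0,0]},
  ],
)

```text
time: 6.02
tool_pos: [0.4499, -0.1782, 0.2602]
ee_rot: [-1.571, 0.0, -1.725]
wrist_force: [-0.0, -0.1, -1.0]
width: 0.0589
```

```bash
python3 - <<'E'
from h import *
o=robot.get_obs();print(o['time'],np.round(o['tool_pos'],4),np.round(o['wrist_force'],2),o['width'])
i=robot.camera_info("wrist");p,d=robot.snapshot("wrist");cv2.imwrite("pics/w4.png",p[:,:,::-1]);np.savez("pics/w4.npz",**{k:np.array(v) for k,v in i.items()})
E
```

```text
6.0167 [ 0.4499 -0.1782  0.2602] [-0.02 -0.07 -0.97] 0.058856176565660605
```

View pics/w4.png

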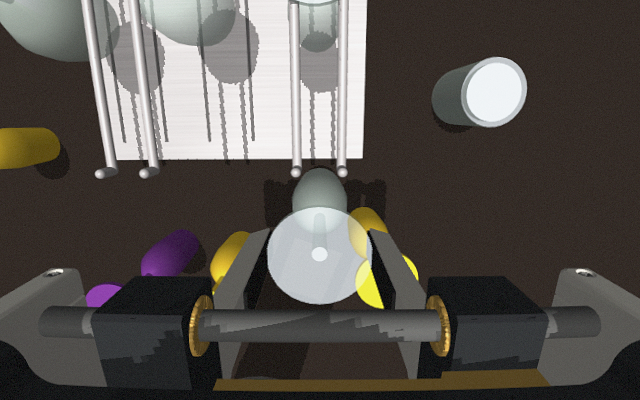

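The right rail tips at (296,172) and (342,172) straddle the foot axis at x = 320, so it's aligned. I'll advance 84 mm, then lower.

Call:
step_arm(
  commands=[
    {"xyz":[0.004,-0.0006,0],"twist":[0,0,0]},
    {"xyz":[0.012,-0.0018,0],"twist":[0,0,0]},
    {"xyz":[0.024,-0.0037,0],"twist":[0,0,0]},
    {"xyz":[0.037,-0.0057,0],"twist":[0,0,0]},
    {"xyz":[0.05,-0.0077,0],"twist":[0,0,0]},
    {"xyz":[0.062,-0.0095,0],"twist":[0,0,0]},
    {"xyz":[0.072,-0.0111,0],"twist":[0,0,0]},
    {"xyz":[0.079,-0.0122,0],"twist":[0,0,0]},
    {"xyz":[0.083,-0.0128,0],"twist":[0,0,0]},
    {"xyz":[0.083,-0.0128,0],"twist":[0,0,0]},
    {"xyz":[0.083,-0.0128,0],"twist":[0,0,0]},
  ],
)

```text
time: 6.98
tool_pos: [0.5329, -0.19, 0.2604]
ee_rot: [-1.571, -0.0, -1.723]
wrist_force: [-0.4, -0.4, -2.1]
width: 0.059
```

```bash
python3 - <<'E'
from h import *
o=robot.get_obs();print(o['time'],np.round(o['tool_pos'],4),np.round(o['wrist_force'],2),o['width'])
i=robot.camera_info("wrist");p,d=robot.snapshot("wrist");cv2.imwrite("pics/w5.png",p[:,:,::-1]);np.savez("pics/w5.npz",**{k:np.array(v) for k,v in i.items()})
E
```

```text
6.9833 [ 0.5329 -0.19    0.2604] [-0.41 -0.38 -2.14] 0.058993636220383075
```

View pics/w5.png

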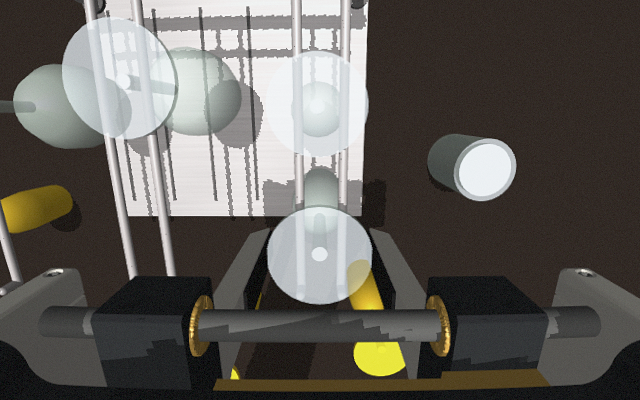

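Call:
step_arm(
  commands=[
    {"xyz":[0,0,-0.003],"twist":[0,0,0]},
    {"xyz":[0,0,-0.008],"twist":[0,0,0]},
    {"xyz":[0,0,-0.014],"twist":[0,0,0]},
    {"xyz":[0,0,-0.019],"twist":[0,0,0]},
    {"xyz":[0,0,-0.023],"twist":[0,0,0]},
    {"xyz":[0,0,-0.025],"twist":[0,0,0]},
    {"xyz":[0,0,-0.026],"twist":[0,0,0]},
    {"xyz":[0,0,-0.027],"twist":[0,0,0]},
    {"xyz":[0,0,-0.0275],"twist":[0,0,0]},
    {"xyz":[0,0,-0.0275],"twist":[0,0,0]},
  ],
)

```text
time: 7.87
tool_pos: [0.533, -0.1901, 0.2331]
ee_rot: [-1.571, -0.0, -1.723]
wrist_force: [-0.1, -0.0, -1.7]
width: 0.059
```

```bash
python3 - <<'E'
from h import *
o=robot.get_obs();print(o['time'],np.round(o['tool_pos'],4),np.round(o['wrist_force'],2),o['width'])
i=dict(np.load("pics/w5.npz"));c,s=np.cos(np.deg2rad(-8.75)),np.sin(np.deg2rad(-8.75)); R=np.array([[c,s],[-s,c]])
f=onz(i,320,254,.273)[:2]; r=onz(i,318,103,.245)[:2]; print(f,r,R@(r-f), R@(r-[.635,-.087]))
E
```

```text
7.8667 [ 0.533  -0.1901  0.2331] [-0.08 -0.03 -1.73] 0.05895671286466197
[ 0.5340264  -0.19077558] [ 0.61547065 -0.20212822] [0.08222336 0.00116906] [-0.00178837 -0.11675917]
```

The flute is at resting height. I'll open slightly so it settles on the wires, then regrip.

Call:
step_arm(
  commands=[
    {"xyz":[0,0,0],"twist":[0,0,0]},
    {"xyz":[0,0,0],"twist":[0,0,0]},
    {"xyz":[0,0,0],"twist":[0,0,0]},
    {"xyz":[0,0,0],"twist":[0,0,0]},
    {"xyz":[0,0,0],"twist":[0,0,0]},
  ],
  fingers=70,
)

```text
time: 8.28
tool_pos: [0.533, -0.1902, 0.2334]
ee_rot: [-1.57, -0.0, -1.723]
wrist_force: [-0.9, -0.5, -0.5]
width: 0.068
```

```bash
python3 - <<'E'
from h import *
o=robot.get_obs();print(o['time'],np.round(o['tool_pos'],4),np.round(o['wrist_force'],2),o['width'])
i=robot.camera_info("wrist");p,d=robot.snapshot("wrist");cv2.imwrite("pics/w6.png",p[:,:,::-1]);np.savez("pics/w6.npz",**{k:np.array(v) for k,v in i.items()})
E
```

```text
8.2833 [ 0.533  -0.1902  0.2334] [-0.86 -0.51 -0.49] 0.0680343321399355
```

View pics/w6.png

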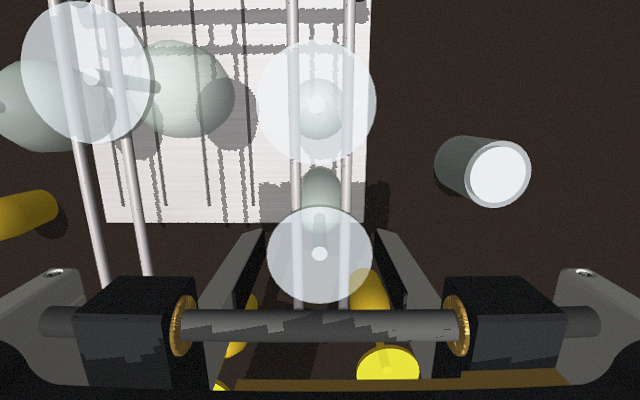

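The foot is still at (320,254), so it sits centred. I'll regrip and slide 16 mm towards the row flute, where the gap is about 22 mm.

Call:
step_arm(
  commands=[
    {"xyz":[0,0,0],"twist":[0,0,0]},
    {"xyz":[0,0,0],"twist":[0,0,0]},
    {"xyz":[0,0,0],"twist":[0,0,0]},
    {"xyz":[0,0,0],"twist":[0,0,0]},
    {"xyz":[0,0,0],"twist":[0,0,0]},
  ],
  fingers=120,
)

```text
time: 8.75
tool_pos: [0.5329, -0.1901, 0.2331]
ee_rot: [-1.571, -0.0, -1.724]
wrist_force: [0.6, -0.5, 0.5]
width: 0.059
```

```bash
python3 - <<'E'
from h import *
o=robot.get_obs();print(o['time'],np.round(o['tool_pos'],4),np.round(o['wrist_force'],2),o['width'])
E
```

```text
8.75 [ 0.5329 -0.1901  0.2331] [ 0.58 -0.47  0.49] 0.059026192517962484
```

Call:
step_arm(
  commands=[
    {"xyz":[0.001,-0.0002,0],"twist":[0,0,0]},
    {"xyz":[0.002,-0.0003,0],"twist":[0,0,0]},
    {"xyz":[0.0035,-0.0005,0],"twist":[0,0,0]},
    {"xyz":[0.005,-0.0008,0],"twist":[0,0,0]},
    {"xyz":[0.0065,-0.001,0],"twist":[0,0,0]},
    {"xyz":[0.008,-0.0012,0],"twist":[0,0,0]},
    {"xyz":[0.0095,-0.0015,0],"twist":[0,0,0]},
    {"xyz":[0.011,-0.0017,0],"twist":[0,0,0]},
    {"xyz":[0.0125,-0.0019,0],"twist":[0,0,0]},
    {"xyz":[0.014,-0.0022,0],"twist":[0,0,0]},
    {"xyz":[0.015,-0.0023,0],"twist":[0,0,0]},
    {"xyz":[0.016,-0.0025,0],"twist":[0,0,0]},
  ],
)

```text
time: 9.75
tool_pos: [0.549, -0.1926, 0.233]
ee_rot: [-1.571, -0.0, -1.723]
wrist_force: [-1.9, 0.2, 0.5]
width: 0.0588
```

```bash
python3 - <<'E'
from h import *
o=robot.get_obs();print(o['time'],np.round(o['tool_pos'],4),np.round(o['wrist_force'],2),o['width'])
E
```

```text
9.75 [ 0.549  -0.1926  0.233 ] [-1.92  0.16  0.54] 0.05875933642703455
```

Call:
step_arm(
  commands=[
    {"xyz":[0.0007,-0.0001,0],"twist":[0,0,0]},
    {"xyz":[0.0014,-0.0002,0],"twist":[0,0,0]},
    {"xyz":[0.0021,-0.0003,0],"twist":[0,0,0]},
    {"xyz":[0.0028,-0.0004,0],"twist":[0,0,0]},
    {"xyz":[0.0035,-0.0005,0],"twist":[0,0,0]},
    {"xyz":[0.0042,-0.0006,0],"twist":[0,0,0]},
    {"xyz":[0.0049,-0.0008,0],"twist":[0,0,0]},
    {"xyz":[0.0056,-0.0009,0],"twist":[0,0,0]},
    {"xyz":[0.0063,-0.001,0],"twist":[0,0,0]},
    {"xyz":[0.007,-0.0011,0],"twist":[0,0,0]},
    {"xyz":[0.0077,-0.0012,0],"twist":[0,0,0]},
    {"xyz":[0.0084,-0.0013,0],"twist":[0,0,0]},
  ],
)

```text
time: 10.75
tool_pos: [0.557, -0.1939, 0.2331]
ee_rot: [-1.572, -0.0, -1.724]
wrist_force: [-3.8, 1.0, 3.4]
width: 0.0587
```

```bash
python3 - <<'E'
from h import *
o=robot.get_obs();print(o['time'],np.round(o['tool_pos'],4),np.round(o['wrist_force'],2),o['width'])
i=robot.camera_info("wrist");p,d=robot.snapshot("wrist");cv2.imwrite("pics/w7.png",p[:,:,::-1]);np.savez("pics/w7.npz",**{k:np.array(v) for k,v in i.items()})
o=robot.get_obs();print(o['time'],np.round(o['tool_pos'],4),np.round(o['wrist_force'],2),o['width'])
E
```

```text
10.75 [ 0.557  -0.1939  0.2331] [-3.77  0.96  3.39] 0.0587070097387442
10.8 [ 0.5572 -0.1939  0.233 ] [-3.73  0.82  1.83] 0.058938617817125664
```

View pics/w7.png

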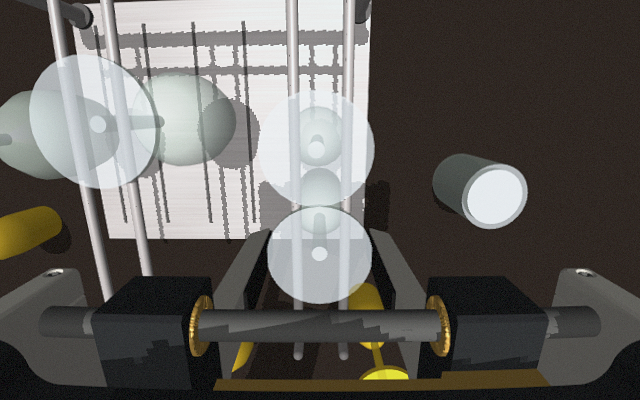

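```bash
python3 - <<'E'
from h import *
i=dict(np.load("pics/w7.npz"));c,s=np.cos(np.deg2rad(-8.75)),np.sin(np.deg2rad(-8.75)); R=np.array([[c,s],[-s,c]])
f=onz(i,320,254,.245)[:2]; r=onz(i,316,149,.245)[:2]; print(f,r,R@(r-f))
p=cv2.imread("pics/w7.png");crop(p,240,80,400,310,2.6,"pics/w7c.png")
E
```

```text
[ 0.55790459 -0.19466887] [ 0.61630785 -0.20153113] [0.05876744 0.00210211]
```

View pics/w7c.png

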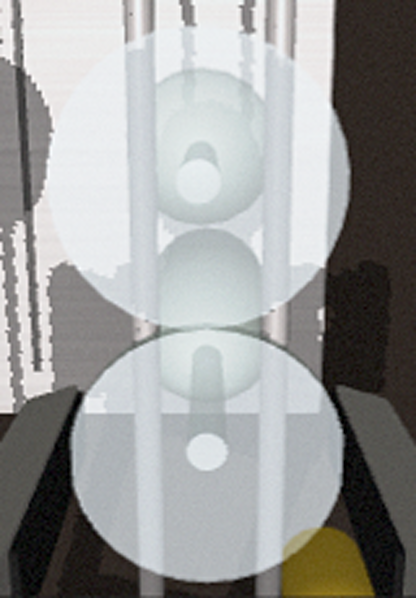

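Call:
step_arm(
  commands=[
    {"xyz":[0,0,0.0003],"twist":[0,0,0]},
    {"xyz":[0,0,0.0006],"twist":[0,0,0]},
    {"xyz":[0,0,0.0006],"twist":[0,0,0]},
  ],
)

```text
time: 11.05
tool_pos: [0.5575, -0.1939, 0.2331]
ee_rot: [-1.571, 0.0, -1.723]
wrist_force: [-1.9, -0.2, -0.4]
width: 0.0587
```

Call:
step_arm(
  commands=[
    {"xyz":[0,0,0],"twist":[0,0,0]},
  ],
)

```text
time: 11.13
tool_pos: [0.5575, -0.1939, 0.2331]
ee_rot: [-1.571, 0.0, -1.723]
wrist_force: [-1.8, -0.8, -0.5]
width: 0.0588
```

The feet are edge to edge, with the contact at crop (208,328), and the centres are about 59-60 mm apart by measurement. I've eased off the downward pressing, so I'll slide both back slowly.

Call:
step_arm(
  commands=[
    {"xyz":[0.001,-0.00015,0],"twist":[0,0,0]},
    {"xyz":[0.002,-0.0003,0],"twist":[0,0,0]},
    {"xyz":[0.003,-0.00045,0],"twist":[0,0,0]},
    {"xyz":[0.004,-0.0006,0],"twist":[0,0,0]},
    {"xyz":[0.005,-0.0008,0],"twist":[0,0,0]},
    {"xyz":[0.006,-0.0009,0],"twist":[0,0,0]},
    {"xyz":[0.007,-0.0011,0],"twist":[0,0,0]},
    {"xyz":[0.008,-0.0012,0],"twist":[0,0,0]},
    {"xyz":[0.009,-0.0014,0],"twist":[0,0,0]},
    {"xyz":[0.01,-0.0015,0],"twist":[0,0,0]},
    {"xyz":[0.011,-0.0017,0],"twist":[0,0,0]},
    {"xyz":[0.012,-0.0018,0],"twist":[0,0,0]},
  ],
)

```text
time: 12.13
tool_pos: [0.5694, -0.1957, 0.2336]
ee_rot: [-1.571, -0.0, -1.724]
wrist_force: [-1.3, 0.0, -1.3]
width: 0.0588
```

```bash
python3 - <<'E'
from h import *
o=robot.get_obs();print(o['time'],np.round(o['tool_pos'],4),np.round(o['wrist_force'],2),o['width'])
i=robot.camera_info("wrist");p,d=robot.snapshot("wrist");cv2.imwrite("pics/w8.png",p[:,:,::-1]);np.savez("pics/w8.npz",**{k:np.array(v) for k,v in i.items()})
E
```

```text
12.1333 [ 0.5694 -0.1957  0.2336] [-1.29  0.03 -1.28] 0.05877024837812102
```

View pics/w8.png

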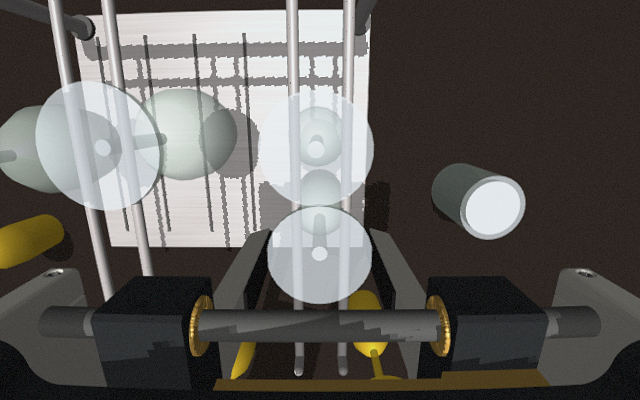

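The row flute follows at the same picture position with light force. I'll continue.

Call:
step_arm(
  commands=[
    {"xyz":[0.0012,-0.0002,0],"twist":[0,0,0]},
    {"xyz":[0.0024,-0.0004,0],"twist":[0,0,0]},
    {"xyz":[0.0036,-0.0006,0],"twist":[0,0,0]},
    {"xyz":[0.0048,-0.0007,0],"twist":[0,0,0]},
    {"xyz":[0.006,-0.0009,0],"twist":[0,0,0]},
    {"xyz":[0.0072,-0.0011,0],"twist":[0,0,0]},
    {"xyz":[0.0084,-0.0013,0],"twist":[0,0,0]},
    {"xyz":[0.0096,-0.0015,0],"twist":[0,0,0]},
    {"xyz":[0.0108,-0.0017,0],"twist":[0,0,0]},
    {"xyz":[0.012,-0.0018,0],"twist":[0,0,0]},
    {"xyz":[0.0132,-0.002,0],"twist":[0,0,0]},
    {"xyz":[0.0144,-0.0022,0],"twist":[0,0,0]},
  ],
)

```text
time: 13.18
tool_pos: [0.5838, -0.1979, 0.2336]
ee_rot: [-1.571, -0.0, -1.723]
wrist_force: [-0.7, -0.1, -2.4]
width: 0.0584
```

Call:
step_arm(
  commands=[
    {"xyz":[0.0012,-0.0002,0],"twist":[0,0,0]},
    {"xyz":[0.0024,-0.0004,0],"twist":[0,0,0]},
    {"xyz":[0.0036,-0.0006,0],"twist":[0,0,0]},
    {"xyz":[0.0048,-0.0007,0],"twist":[0,0,0]},
    {"xyz":[0.006,-0.0009,0],"twist":[0,0,0]},
    {"xyz":[0.0072,-0.0011,0],"twist":[0,0,0]},
    {"xyz":[0.0084,-0.0013,0],"twist":[0,0,0]},
    {"xyz":[0.0096,-0.0015,0],"twist":[0,0,0]},
    {"xyz":[0.0108,-0.0017,0],"twist":[0,0,0]},
    {"xyz":[0.012,-0.0018,0],"twist":[0,0,0]},
  ],
)

```text
time: 14.02
tool_pos: [0.5958, -0.1998, 0.2336]
ee_rot: [-1.571, -0.0, -1.724]
wrist_force: [-0.2, 0.5, -2.9]
width: 0.0589
```

```bash
python3 - <<'E'
from h import *
o=robot.get_obs();print(o['time'],np.round(o['tool_pos'],4),np.round(o['wrist_force'],2),o['width'])
i=robot.camera_info("wrist");p,d=robot.snapshot("wrist");cv2.imwrite("pics/w9.png",p[:,:,::-1]);np.savez("pics/w9.npz",**{k:np.array(v) for k,v in i.items()})
E
```

```text
14.0167 [ 0.5958 -0.1998  0.2336] [-0.21  0.49 -2.94] 0.05890584143677228
```

View pics/w9.png

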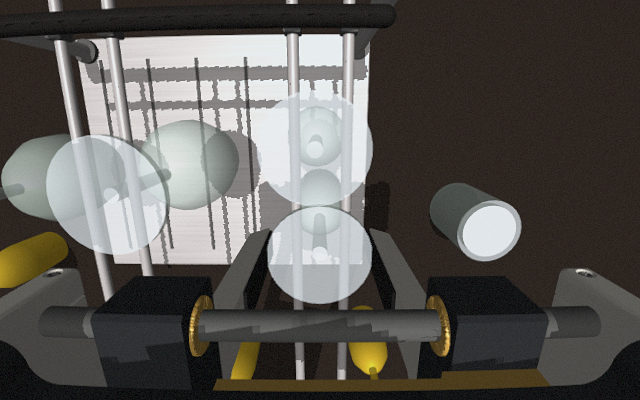

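The bar is now in view, with its lower edge at about v = 30 near u = 320. The row foot's far edge is at v ≈ 92.

```bash
python3 - <<'E'
from h import *
i=dict(np.load("pics/w9.npz"));c,s=np.cos(np.deg2rad(-8.75)),np.sin(np.deg2rad(-8.75)); R=np.array([[c,s],[-s,c]])
b=onz(i,320,30,.2445)[:2]; r=onz(i,316,91.5,.2445)[:2]; q=onz(i,316,147,.245)[:2]
print("gap",R@(b-r),"row",R@(q-[.635,-.087]))
p=cv2.imread("pics/w9.png");crop(p,240,0,400,170,3.5,"pics/w9c.png")
E
```

```text
gap [ 0.02803409 -0.00195955] row [ 0.03914466 -0.11592197]
```

View pics/w9c.png

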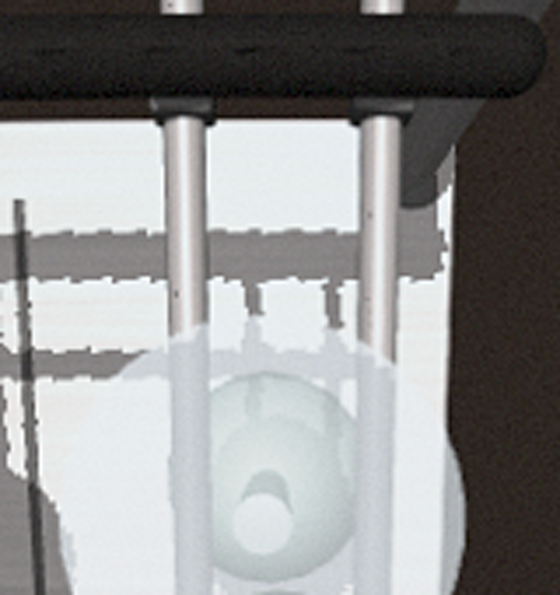

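The gap is about 28 mm. I'll take 20 mm at a moderate pace while lowering 0.3 mm, then feel for the bar.

Call:
step_arm(
  commands=[
    {"xyz":[0.001,-0.0002,-0.0001],"twist":[0,0,0]},
    {"xyz":[0.002,-0.0003,-0.0002],"twist":[0,0,0]},
    {"xyz":[0.003,-0.0005,-0.0003],"twist":[0,0,0]},
    {"xyz":[0.004,-0.0006,-0.0003],"twist":[0,0,0]},
    {"xyz":[0.005,-0.0008,-0.0003],"twist":[0,0,0]},
    {"xyz":[0.006,-0.0009,-0.0003],"twist":[0,0,0]},
    {"xyz":[0.007,-0.0011,-0.0003],"twist":[0,0,0]},
    {"xyz":[0.008,-0.0012,-0.0003],"twist":[0,0,0]},
    {"xyz":[0.009,-0.0014,-0.0003],"twist":[0,0,0]},
    {"xyz":[0.01,-0.0015,-0.0003],"twist":[0,0,0]},
  ],
)

```text
time: 14.9
tool_pos: [0.6058, -0.2012, 0.2333]
ee_rot: [-1.571, -0.0, -1.723]
wrist_force: [-1.2, 0.2, -1.0]
width: 0.0591
```

Call:
step_arm(
  commands=[
    {"xyz":[0.001,-0.0002,0],"twist":[0,0,0]},
    {"xyz":[0.002,-0.0003,0],"twist":[0,0,0]},
    {"xyz":[0.003,-0.0005,0],"twist":[0,0,0]},
    {"xyz":[0.004,-0.0006,0],"twist":[0,0,0]},
    {"xyz":[0.005,-0.0008,0],"twist":[0,0,0]},
    {"xyz":[0.006,-0.0009,0],"twist":[0,0,0]},
    {"xyz":[0.007,-0.0011,0],"twist":[0,0,0]},
    {"xyz":[0.008,-0.0012,0],"twist":[0,0,0]},
    {"xyz":[0.0088,-0.0014,0],"twist":[0,0,0]},
    {"xyz":[0.0095,-0.0015,0],"twist":[0,0,0]},
  ],
)

```text
time: 15.73
tool_pos: [0.6153, -0.2027, 0.2333]
ee_rot: [-1.571, -0.0, -1.723]
wrist_force: [-0.9, -0.8, -2.0]
width: 0.0588
```

Call:
step_arm(
  commands=[
    {"xyz":[0.0004,-0.0001,0],"twist":[0,0,0]},
    {"xyz":[0.0008,-0.0001,0],"twist":[0,0,0]},
    {"xyz":[0.0012,-0.0002,0],"twist":[0,0,0]},
    {"xyz":[0.0016,-0.0002,0],"twist":[0,0,0]},
    {"xyz":[0.002,-0.0003,0],"twist":[0,0,0]},
    {"xyz":[0.0024,-0.0004,0],"twist":[0,0,0]},
    {"xyz":[0.0028,-0.0004,0],"twist":[0,0,0]},
  ],
)

```text
time: 16.32
tool_pos: [0.618, -0.2031, 0.2333]
ee_rot: [-1.571, -0.0, -1.723]
wrist_force: [-1.4, -0.2, -0.3]
width: 0.059
```

```bash
python3 - <<'E'
from h import *
o=robot.get_obs();print(o['time'],np.round(o['tool_pos'],4),np.round(o['wrist_force'],2),o['width'])
i=robot.camera_info("wrist");p,d=robot.snapshot("wrist");cv2.imwrite("pics/w10.png",p[:,:,::-1]);np.savez("pics/w10.npz",**{k:np.array(v) for k,v in i.items()})
crop(p[:,:,::-1],240,0,400,170,3.5,"pics/w10c.png")
E
```

```text
16.3167 [ 0.618  -0.2031  0.2333] [-1.37 -0.22 -0.31] 0.05897429601515192
```

View pics/w10c.png

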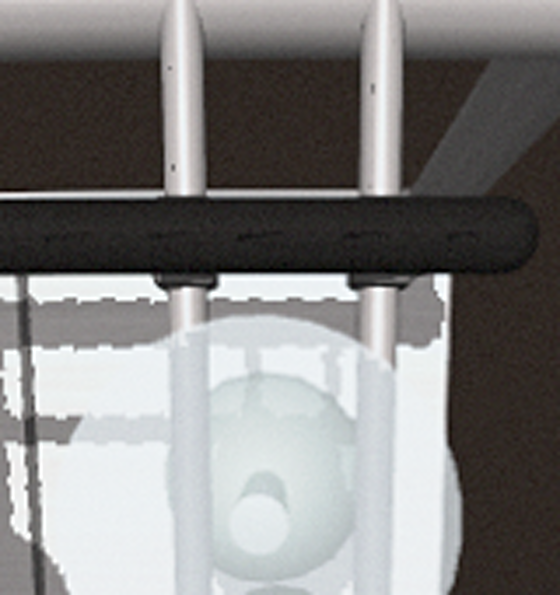

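The gap from the foot edge (crop v = 316) to the bar (v = 272) is about 6 mm. I'll feel for it in 0.3-0.4 mm rows.

Call:
step_arm(
  commands=[
    {"xyz":[0.0004,-0.0001,0],"twist":[0,0,0]},
    {"xyz":[0.0008,-0.0001,0],"twist":[0,0,0]},
    {"xyz":[0.0012,-0.0002,0],"twist":[0,0,0]},
    {"xyz":[0.0016,-0.0002,0],"twist":[0,0,0]},
    {"xyz":[0.002,-0.0003,0],"twist":[0,0,0]},
    {"xyz":[0.0024,-0.0004,0],"twist":[0,0,0]},
    {"xyz":[0.0028,-0.0004,0],"twist":[0,0,0]},
    {"xyz":[0.0032,-0.0005,0],"twist":[0,0,0]},
    {"xyz":[0.0036,-0.0005,0],"twist":[0,0,0]},
    {"xyz":[0.004,-0.0006,0],"twist":[0,0,0]},
  ],
)

```text
time: 17.2
tool_pos: [0.622, -0.2037, 0.2333]
ee_rot: [-1.571, -0.0, -1.723]
wrist_force: [-1.6, -0.3, -1.6]
width: 0.059
```

Call:
step_arm(
  commands=[
    {"xyz":[0.0003,0,0],"twist":[0,0,0]},
    {"xyz":[0.0006,-0.0001,0],"twist":[0,0,0]},
    {"xyz":[0.0009,-0.0001,0],"twist":[0,0,0]},
  ],
)

```text
time: 17.45
tool_pos: [0.6229, -0.2038, 0.2333]
ee_rot: [-1.571, -0.0, -1.723]
wrist_force: [-1.9, 1.6, -1.4]
width: 0.0586
```

Call:
step_arm(
  commands=[
    {"xyz":[0.0003,0,0],"twist":[0,0,0]},
    {"xyz":[0.0006,-0.0001,0],"twist":[0,0,0]},
  ],
)

```text
time: 17.62
tool_pos: [0.6235, -0.2039, 0.2333]
ee_rot: [-1.571, -0.0, -1.723]
wrist_force: [-1.4, -0.7, -1.1]
width: 0.0588
```

```bash
python3 - <<'E'
from h import *
o=robot.get_obs();print(o['time'],np.round(o['tool_pos'],4),np.round(o['wrist_force'],2),o['width'])
i=robot.camera_info("wrist");p,d=robot.snapshot("wrist");cv2.imwrite("pics/w11.png",p[:,:,::-1])
crop(p[:,:,::-1],240,0,400,170,3.5,"pics/w11c.png")
E
```

```text
17.6167 [ 0.6235 -0.2039  0.2333] [-1.43 -0.7  -1.14] 0.05878117796247345
```

View pics/w11c.png

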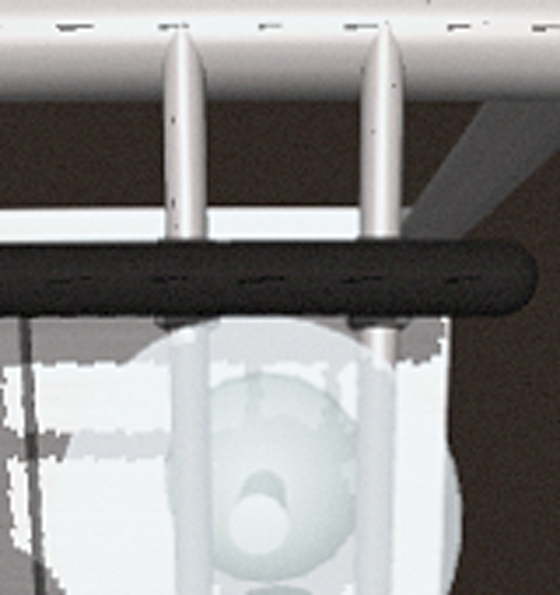

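It's visually at the bar's edge but the force hasn't risen yet. I'll use very small steps.

Call:
step_arm(
  commands=[
    {"xyz":[0.0002,0,0],"twist":[0,0,0]},
    {"xyz":[0.0004,-0.0001,0],"twist":[0,0,0]},
  ],
)

```text
time: 17.83
tool_pos: [0.6237, -0.2039, 0.2333]
ee_rot: [-1.571, 0.0, -1.723]
wrist_force: [-2.5, 1.0, -1.4]
width: 0.0591
```

Call:
step_arm(
  commands=[
    {"xyz":[0.0002,0,0],"twist":[0,0,0]},
    {"xyz":[0.0004,-0.0001,0],"twist":[0,0,0]},
  ],
)

```text
time: 18.0
tool_pos: [0.6239, -0.204, 0.2332]
ee_rot: [-1.572, 0.0, -1.723]
wrist_force: [-3.4, 0.4, -0.7]
width: 0.0587
```

Call:
step_arm(
  commands=[
    {"xyz":[0.0002,0,0],"twist":[0,0,0]},
  ],
)

```text
time: 18.08
tool_pos: [0.624, -0.204, 0.2332]
ee_rot: [-1.572, -0.0, -1.724]
wrist_force: [-3.3, 0.5, -0.9]
width: 0.0585
```

Call:
step_arm(
  commands=[
    {"xyz":[0.0002,0,0],"twist":[0,0,0]},
  ],
)

```text
time: 18.17
tool_pos: [0.624, -0.204, 0.2332]
ee_rot: [-1.573, -0.0, -1.724]
wrist_force: [-4.3, 1.2, -1.3]
width: 0.0587
```

Contact with the bar: force is rising at about 3-4 N/mm while the tool stalls. I'll step up to about 5-6 N and hold.

Call:
step_arm(
  commands=[
    {"xyz":[0.0002,0,0],"twist":[0,0,0]},
    {"xyz":[0.0004,-0.0001,0],"twist":[0,0,0]},
    {"xyz":[0.0004,-0.0001,0],"twist":[0,0,0]},
  ],
)

```text
time: 18.42
tool_pos: [0.6241, -0.2041, 0.2332]
ee_rot: [-1.573, 0.0, -1.724]
wrist_force: [-6.6, 0.8, -0.7]
width: 0.0585
```

Call:
step_arm(
  commands=[
    {"xyz":[0,0,0],"twist":[0,0,0]},
  ],
)

```text
time: 18.5
tool_pos: [0.6241, -0.2041, 0.2332]
ee_rot: [-1.573, 0.0, -1.724]
wrist_force: [-5.9, 1.6, -0.3]
width: 0.0585
```

Call:
step_arm(
  commands=[
    {"xyz":[0,0,0],"twist":[0,0,0]},
    {"xyz":[0,0,0],"twist":[0,0,0]},
    {"xyz":[0,0,0],"twist":[0,0,0]},
  ],
)

```text
time: 18.75
tool_pos: [0.6242, -0.204, 0.2332]
ee_rot: [-1.573, 0.0, -1.724]
wrist_force: [-5.6, 1.0, -0.1]
width: 0.059
```

Call:
step_arm(
  commands=[
    {"xyz":[0,0,0],"twist":[0,0,0]},
    {"xyz":[0,0,0],"twist":[0,0,0]},
    {"xyz":[0,0,0],"twist":[0,0,0]},
  ],
)

```text
time: 19.0
tool_pos: [0.6241, -0.2041, 0.2332]
ee_rot: [-1.573, 0.0, -1.724]
wrist_force: [-5.7, 0.1, 0.5]
width: 0.0588
```

```bash
python3 - <<'E'
from h import *
o=robot.get_obs();print(o['time'],np.round(o['tool_pos'],4),np.round(o['wrist_force'],2),o['width'])
i=robot.camera_info("wrist");p,d=robot.snapshot("wrist");cv2.imwrite("pics/w12.png",p[:,:,::-1])
p,d=robot.snapshot("scene");crop(p[:,:,::-1],210,100,400,320,2.7,"pics/s12.png")
E
```

```text
19.0 [ 0.6241 -0.2041  0.2332] [-5.66  0.15  0.46] 0.058753720974183354
```

View pics/w12.png

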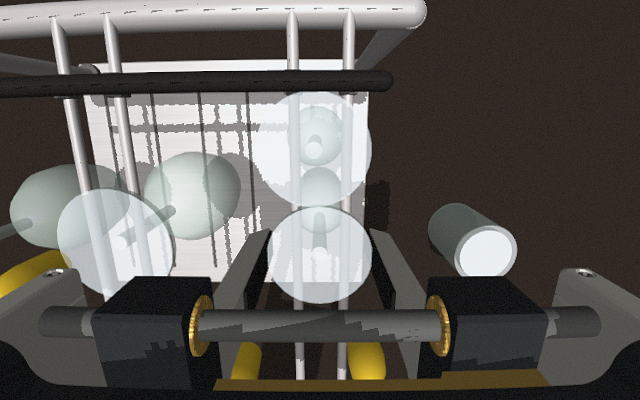

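View pics/s12.png

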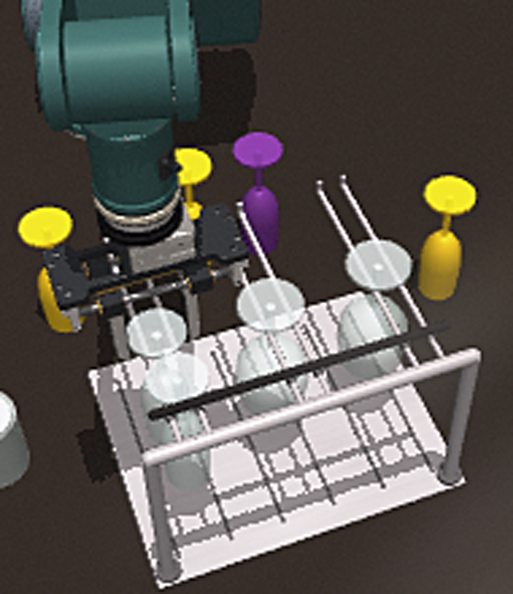

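A steady push of about 5.7 N has been held for over 0.6 s, and the pictures show the row against the bar with the goblets unmoved. I'll ease the stored push, then open.

Call:
step_arm(
  commands=[
    {"xyz":[-0.0003,0,0],"twist":[0,0,0]},
    {"xyz":[-0.0006,0.0001,0],"twist":[0,0,0]},
    {"xyz":[-0.0009,0.0001,0],"twist":[0,0,0]},
    {"xyz":[-0.0009,0.0001,0],"twist":[0,0,0]},
  ],
)

```text
time: 19.43
tool_pos: [0.6241, -0.204, 0.2332]
ee_rot: [-1.571, -0.0, -1.723]
wrist_force: [-4.2, 0.5, -1.3]
width: 0.0588
```

Call:
step_arm(
  commands=[
    {"xyz":[0,0,0],"twist":[0,0,0]},
    {"xyz":[0,0,0],"twist":[0,0,0]},
    {"xyz":[0,0,0],"twist":[0,0,0]},
    {"xyz":[0,0,0],"twist":[0,0,0]},
    {"xyz":[0,0,0],"twist":[0,0,0]},
    {"xyz":[0,0,0],"twist":[0,0,0]},
  ],
  fingers=30,
)

```text
time: 19.93
tool_pos: [0.6245, -0.2042, 0.2336]
ee_rot: [-1.57, -0.0, -1.723]
wrist_force: [-0.3, -0.9, 0.2]
width: 0.0829
```

```bash
python3 - <<'E'
from h import *
o=robot.get_obs();print(o['time'],np.round(o['tool_pos'],4),np.round(o['wrist_force'],2),o['width'])
i=robot.camera_info("wrist");p,d=robot.snapshot("wrist");cv2.imwrite("pics/w13.png",p[:,:,::-1])
E
```

```text
19.9333 [ 0.6245 -0.2042  0.2336] [-0.26 -0.91  0.17] 0.08292854758650643
```

View pics/w13.png

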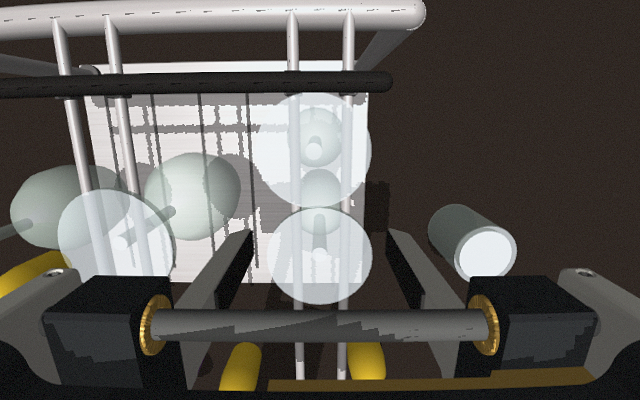

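Released, with the feet still edge to edge at (320,206). I'll retreat straight up.

Call:
step_arm(
  commands=[
    {"xyz":[0,0,0.004],"twist":[0,0,0]},
    {"xyz":[0,0,0.012],"twist":[0,0,0]},
    {"xyz":[0,0,0.024],"twist":[0,0,0]},
    {"xyz":[0,0,0.04],"twist":[0,0,0]},
    {"xyz":[0,0,0.058],"twist":[0,0,0]},
    {"xyz":[0,0,0.076],"twist":[0,0,0]},
    {"xyz":[0,0,0.09],"twist":[0,0,0]},
    {"xyz":[0,0,0.098],"twist":[0,0,0]},
    {"xyz":[0,0,0.1],"twist":[0,0,0]},
    {"xyz":[0,0,0.1],"twist":[0,0,0]},
    {"xyz":[0,0,0.1],"twist":[0,0,0]},
  ],
)

```text
time: 20.9
tool_pos: [0.6241, -0.2041, 0.3326]
ee_rot: [-1.572, 0.0, -1.723]
wrist_force: [-0.2, 0.3, -1.0]
width: 0.083
```

```bash
python3 - <<'E'
from h import *
o=robot.get_obs();print(o['time'],np.round(o['tool_pos'],4),np.round(o['wrist_force'],2),o['width'])
i=robot.camera_info("wrist");p,d=robot.snapshot("wrist");cv2.imwrite("pics/w14.png",p[:,:,::-1]);np.savez("pics/w14.npz",**{k:np.array(v) for k,v in i.items()})
p,d=robot.snapshot("scene");crop(p[:,:,::-1],210,100,400,320,2.7,"pics/s14.png")
E
```

```text
20.9 [ 0.6241 -0.2041  0.3326] [-0.23  0.26 -1.04] 0.08299270042541666
```

View pics/w14.png

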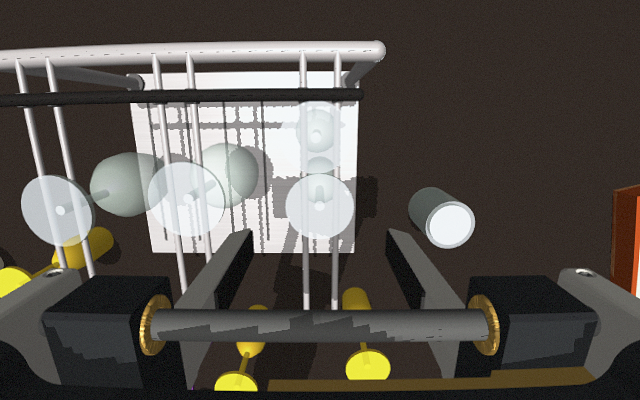

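View pics/s14.png

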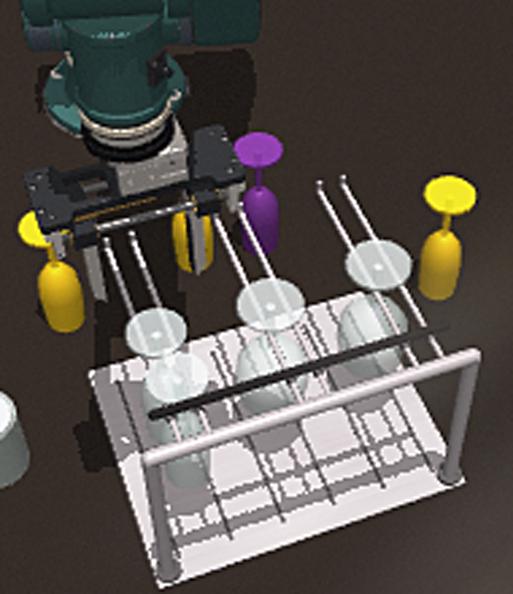

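```bash
python3 - <<'E'
from h import *
i=dict(np.load("pics/w14.npz"));c,s=np.cos(np.deg2rad(-8.75)),np.sin(np.deg2rad(-8.75)); R=np.array([[c,s],[-s,c]]);O=np.array([.635,-.087])
for n,u in(("stray",(319.5,206)),("row",(317,134.5)),("ga",(186.5,199))):print(n,np.round(R@(onz(i,*u,.245)[:2]-O),4))
p=cv2.imread("pics/w14.png");crop(p,260,70,380,260,3.1,"pics/w14c.png")
E
```

```text
stray [ 0.0068 -0.1179]
row [ 0.0683 -0.1158]
ga [ 0.0131 -0.0011]
```

View pics/w14c.png

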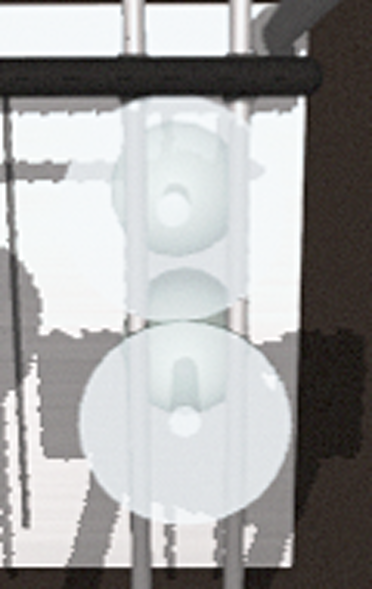

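The feet meet at crop (185,320) and the row foot's back edge reaches the bar at v ≈ 96. The tool is clear, so I'm handing in.

```bash
python3 - <<'E'
from bench import robot
print(robot.get_obs()['time'],robot.close_job())
E
```

```text
the job is handed in; nothing more can be done
21.0 None
```

The stray flute now hangs on the right rail in front of the other flute. Both have been pushed back onto the back-stop bar, and I released them and handed in at 21 s (limit 56 s).

I lifted the flute 28 mm over the middle rail's end stops and carried it across in front of the rack. I hung it on the right rail, slid both back and felt for the bar. The tool stalled there, and I held a steady push of about 5.7 N for over 0.6 s (peak reading about 6.6 N) before easing off and letting go.

**Last checks**
- **Row:** the wrist picture shows the two feet touching and the row flute's foot against the bar. I measured the stray flute at rack (0.007, -0.118) m and the row flute at (0.068, -0.116) m.
- **Spacing:** those positions are 61.5 mm apart against a nominal 60 mm. That is within the 63 mm limit and about my pixel error. While the feet were pressed together earlier, I had measured 59 mm.
- **Other things:** goblet_a measured within about 2 mm of its starting place. In the pictures goblet_b and the tumbler look unmoved. I did not re-measure those two or look again at the sugar bowl, which the arm never went near.
- **Gripper:** it was open and about 100 mm above the glasses at hand-in.
- **Pressing down:** when the flutes first met, the tool was pressing down slightly, giving a wrist reading of about 3.8 N along the rail. I raised it 0.6 mm, and after that sliding read about 2 N or less until the bar.

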